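Load, light and time the bakestone

TASK

Take the brush off the bakestone and lay it on its white tile, and lay every rectangular rusk from the tray on the bakestone, lying down side by side with none stacked, standing or overhanging; the round shortbreads stay on the tray. Then light the stone: push the gas knob right in, without forcing it turn it anticlockwise past its safety stop to the white flame mark a quarter turn round, and let it spring out. Last, wind the timer key clockwise right up to its end stop; leave the other things on the table alone.

Things in the scene. Friction and masses are not known exactly. Their poses are not given: they have to be found in the camera images.
- stone (a point): centre of the top face of the bakestone, a dark flat plate 240 (x) by 230 (y) mm, no rim, in the top of a low steel gas griddle (280 x 350 mm, fixed; its panel top is 6 mm below the stone's top, 60 mm over the table). Axes are the griddle's: z up. The control strip is on its -y side: the knob's axis is at x -60, y -175 mm and the timer key's at x +75, y -175 mm from this point. The griddle may stand left or right of the tray
- knob_grip (a point): gas knob of the griddle, black: a 44 mm round flange (underside 8 mm over the panel, top 16 mm) with an upright grip bar on it, 42 long (this point's x), 14 thick (its y), from 16 to 46 mm over the panel. This point is on the vertical turning axis, 32 mm over the panel when the knob is out (moves down as it is pushed in). The pointer (white line) is on the bar's -x end
- knob (a joint): turn of the gas knob, rad, anticlockwise seen from above positive: 0 off (pointer towards the griddle's -x), 1.57 the white flame mark (a quarter turn anticlockwise, pointer to the griddle's -y), 2.6 end. With the knob out a hidden safety stop blocks it at about 0.2 (do not force it: push in first); it passes only while pushed in at least 5.5 mm, and must be kept in until 1.05, after which it springs out and turns freely. Stays where it is left; turning takes about 0.03 N m
- knob_in (a joint): how far the gas knob is pushed straight down, m: 0 out, 0.007 fully in; spring 6 N at first, 11 N fully in
- key_grip (a point): brass wing key of the clockwork timer on the griddle's control strip: an upright wing 44 long (this point's x), 10 thick (its y), from 16 to 46 mm over the panel, on a 14 mm stem. This point is on the vertical turning axis, 32 mm over the panel
- key (a joint): winding of the timer key, rad, clockwise seen from above positive: 0 run down, 5.0 fully wound (end stop). A ratchet holds it wherever it is let go; winding takes up to about 0.12 N m
- tray_mid (a point): centre of the top face of a fixed flat white tray, 190 (x) by 320 (y) mm, top 8 mm over the table, on which rusks and shortbreads wait
- tile_mid (a point): centre of the top face of a fixed white tile, 90 (x) by 180 (y) mm, top 8 mm over the table, beyond the tray: the brush's place
- brush_mid (a point): centre of a loose scrubbing brush, 124 (x) by 42 (y) by 38 (z) mm, a wooden back 112 x 36, 20 thick, on a block of stiff rigid bristles 124 x 42, 18 tall; at first lies bristles down on the bakestone; 120 g
- rusk0_mid (a point): centre of a loose rectangular rusk (twice-baked bread slice), 64 (x) by 34 (y) by 26 (z) mm, hard, about 30 g; two to four rusks are there, the others absent
- rusk1_mid (a point): centre of a loose rectangular rusk (twice-baked bread slice), 64 (x) by 34 (y) by 26 (z) mm, hard, about 30 g; two to four rusks are there, the others absent
- rusk2_mid (a point): centre of a loose rectangular rusk (twice-baked bread slice), 64 (x) by 34 (y) by 26 (z) mm, hard, about 30 g; two to four rusks are there, the others absent
- rusk3_mid (a point): centre of a loose rectangular rusk (twice-baked bread slice), 64 (x) by 34 (y) by 26 (z) mm, hard, about 30 g; two to four rusks are there, the others absent
- round0_mid (a point): centre of a round shortbread, 46 mm wide, 14 thick, loose on the tray among the rusks; it stays on the tray
- round1_mid (a point): centre of a round shortbread, 46 mm wide, 14 thick, loose on the tray among the rusks; it stays on the tray
- cutter: bystander: steel pastry-cutter ring, 64 mm wide, 30 tall; origin at the centre of its underside
- shaker: bystander: small steel shaker, 44 mm wide, 75 tall; origin at the centre of its underside
Not all that is in view belongs to the job. What is shaped like the part that bears rusk2_mid but black, red or turquoise is not meant.

How it is judged (in metres and radians):
On the way, in this order (a step that is already met when the one before it is completed fails the run):
1. brush on its tile and every rusk lying on the bakestone (x of brush_mid in the frame of tile_mid between -0.035 and 0.035 m and y of brush_mid in the frame of tile_mid between -0.05 and 0.05 m and z of brush_mid in the frame of tile_mid between 0.008 and 0.035 m and x of rusk0_mid in the frame of stone between -0.1 and 0.1 m and y of rusk0_mid in the frame of stone between -0.095 and 0.095 m and z of rusk0_mid in the frame of stone between 0.005 and 0.023 m and x of rusk1_mid in the frame of stone between -0.1 and 0.1 m and y of rusk1_mid in the frame of stone between -0.095 and 0.095 m and z of rusk1_mid in the frame of stone between 0.005 and 0.023 m and x of rusk2_mid in the frame of stone between -0.1 and 0.1 m and y of rusk2_mid in the frame of stone between -0.095 and 0.095 m and z of rusk2_mid in the frame of stone between 0.005 and 0.023 m and x of rusk3_mid in the frame of stone between -0.1 and 0.1 m and y of rusk3_mid in the frame of stone between -0.095 and 0.095 m and z of rusk3_mid in the frame of stone between 0.005 and 0.023 m), for 0.2 s.
2. knob pushed in and turned at its safety stop (value of joint knob_in above 0.004 m and value of joint knob above 0.4 rad), for 0.02 s.
3. knob at the flame mark and sprung out (value of joint knob between 1.27 and 1.87 rad and value of joint knob_in below 0.002 m), for 0.2 s.
4. timer wound to its end stop (value of joint key above 4.7 rad), for 0.2 s.
At the end, for the whole second after the job is handed in: all rusks lie on the stone (centre 20 mm inside its edge, at most 23 mm above it), brush on the tile (centre within 35 mm in x, 50 in y), shortbreads on the tray, knob out (under 2 mm in) within 0.3 rad of the flame mark, key within 0.35 rad of its end stop, all at rest (all of step 1 and all of step 3 and value of joint key above 4.65 rad and x of round0_mid in the frame of tray_mid between -0.1 and 0.1 m and y of round0_mid in the frame of tray_mid between -0.165 and 0.165 m and z of round0_mid in the frame of tray_mid between 0 and 0.03 m and x of round1_mid in the frame of tray_mid between -0.1 and 0.1 m and y of round1_mid in the frame of tray_mid between -0.165 and 0.165 m and z of round1_mid in the frame of tray_mid between 0 and 0.03 m and linear speed of each of rusk0, rusk1, rusk2, rusk3, brush below 0.02 m/s); the robot touches nothing.
It fails at once if the knob was forced through its safety stop without being pushed in (value of joint knob between 0.32 and 0.75 rad and value of joint knob_in below 0.0035 m).
It fails at once if the steel pastry-cutter ring was moved more than 50 mm (distance of cutter from where it was at the start of the episode above 0.05 m).
It fails at once if the small steel shaker was moved more than 50 mm (distance of shaker from where it was at the start of the episode above 0.05 m).
Of rusk0, rusk1, rusk2, rusk3 only 2 to 4 are there at a start; the rules pass over those that are not, and their reading is None.
At some moment in a run one of rusk0, rusk1, rusk2, rusk3, brush may be knocked a few centimetres aside while the robot is not near it.
Once in a run the grip may slacken for a moment while it holds something.
It also fails if it takes over 210 s, if anything falls off the work surface, if the arm or the gripper's body presses on something with over 40 N, if the wrist force passes 120 N, or if a joint passes its speed limit or range.

ROBOT

A 7-joint arm with a two-finger parallel gripper is mounted at the origin on the work surface. World frame = base frame: x ahead of the robot, y to its left, z up, the work surface at z = 0. Lengths are in mm, angles in degrees, forces in N, time in s.
With the tool pointing down it reaches from about 400 to 925 mm from the base axis. Payload 5.6 kg.
Tool frame: the origin (TCP) lies midway between the tips of the shut fingers; the grasp point (between the pads) lies 19 mm behind it; z points along the fingers, y is the direction in which the jaws open and shut (so a half turn about z gives the same grasp; the last joint's range is limited). The gripper opens to 85 mm and grips with 20 to 120 N. Pads are 22 mm wide; open, the fingers measure 114 mm over their backs; the gripper's body (76 mm by 85 mm) begins 54 mm behind the grasp point. The pads swing forward as they close: fully open they stand 13 mm farther back than shut.
Start: joints at [67.838, 26.786, -0.665, 91.828, 0.344, 61.387, -3.226], TCP at [219.053, -611.984, 231.29] pointing down, gripper open.
Joint ranges: [-144.91, 144.91], [-17.63, 115.5], [-89.93, 88.59], [15.96, 139.68], [-74.01, 254.01], [8.47, 105.57], [-167.45, 167.45]. Speed limits (degrees/s): [147.25, 147.25, 180, 180, 180, 180, 180].

INTERFACE

Orientations are given as [roll, pitch, yaw] about the fixed x, y, z axes, in that order (R = Rz(yaw) Ry(pitch) Rx(roll)).
In Python, from workcell import manip gives the robot as it stands. Calls block until the motion is done:
- manip.move_ptp(position, orientation): joint-space move of the TCP to a pose.
- manip.move_linear(position, rate=150, rotation=None, force_limit=None): straight line of the TCP; rotation=None keeps the orientation; rate is the mean speed in mm/s. With force_limit (N) it stops when the force on the tool has changed by that much, and returns True; else False.
- manip.move_j(angles): joint-space move.
- manip.grip(opening): finger opening in mm; the grip force is fixed at half the most; returns when the fingers have stopped.
- manip.hold(seconds).
- manip.inverse_kinematics(position, orientation): joint angles nearest the present ones, or None.
- manip.read_state(): the state.
- manip.read_camera(name): name is "scene" or "top"; returns (picture, depth): 384x512x3 uint8, blue, green, red; 384x512 float32, mm along the optical axis (not along the pixel's ray), 0 where there is no reading.
- manip.camera_info(name): a dict with "fx", "fy", "cx", "cy" (pixels), "distortion" ([k1, k2, p1, p2, k3] as OpenCV has them; the pictures are not rectified), "eye" and "attitude" of the camera in the world. Camera axes: x right, y down, z forward; pixel columns grow to the right and rows downward; lengths in mm; the calibration is good to about 2 mm. A picture is of the moment at which its call begins. camera_info takes no time and is no camera call.
A pose or a line that the arm cannot do raises manip.Unreachable and nothing moves.
- manip.hand_in(): hands the job in, once; it reports no verdict.
The state is a dict: "clock": time; "joint_pos": joint angles; "qd": joint speeds; "effort": joint torques, N m; "tool_pos": TCP position; "orientation": TCP orientation; "force": force on the tool from outside, world axes, zero at the start; "torque": the same for the moment, N m; "finger_gap": finger opening in mm.
Only numpy, scipy, OpenCV 4.12 (cv2) and the standard library are available. Lean on these libraries where they do the work, as an engineer would, in place of code of your own. Each camera call takes 0.05 s, during which the arm holds its last target.

## Working session

There is one attempt and no reset: what is moved stays moved. The work goes in short steps, each a Python script; the robot and the scene stay as the last script left them, time stands still between calls to the robot, and variables do not carry over. Pictures are saved under pics/ and viewed, and the job is handed in when it is done.

```bash
mkdir -p pics
python3 - <<'E'
from workcell import manip
import cv2,numpy as np
for n in("scene","top"):
    p,d=manip.read_camera(n); cv2.imwrite(f"pics/{n}0.png",p); np.save(f"pics/{n}0.npy",d)
    print(n,manip.camera_info(n))
print(manip.read_state())
E
```

```text
scene {'fx': 384.89208465150494, 'fy': 384.89208465150494, 'cx': 259.9898426561451, 'cy': 192.33954447108198, 'distortion': array([-0.1039347,  0.       ,  0.       ,  0.       ,  0.       ]), 'eye': array([1040.19243519,  102.26691579,  834.56895654]), 'attitude': array([-146.32458313,   -0.81164089,  104.2068594 ])}
top {'fx': 348.33466822289773, 'fy': 348.33466822289773, 'cx': 254.4404824600968, 'cy': 187.92845512615685, 'distortion': array([-0.03295494,  0.        ,  0.        ,  0.        ,  0.        ]), 'eye': array([470.11475721,  -1.73548377, 889.75639577]), 'attitude': array([-173.4782457 ,   -0.22888647,  -88.37320768])}
{'clock': 0.1, 'joint_pos': array([67.83806797, 26.83223054, -0.66516915, 91.87851261,  0.3445609 ,
       61.38821459, -3.22571323]), 'qd': array([-0.13711619, -0.19778612,  0.04539723, -0.13233154,  0.0129145 ,
        0.05283742,  0.02396646]), 'effort': array([ 2.42665330e-03, -5.33521128e+01,  2.20214197e-02, -2.51965857e+01,
        1.15407334e-02,  4.28442727e-03, -4.16229125e-05]), 'tool_pos': array([ 218.84777006, -611.47836675,  230.3984317 ]), 'orientation': array([-1.79903293e+02,  7.41961152e-03,  1.96952945e+01]), 'force': array([ 0.69512919, -0.37643773, -0.34366665]), 'torque': array([-0.03727119, -0.04210659,  0.03282752]), 'finger_gap': 85.74679394696788}
```

View pics/scene0.png

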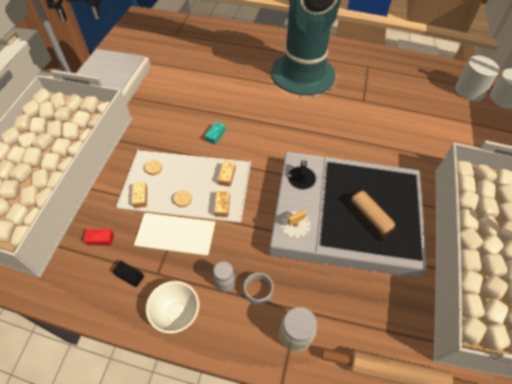

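View pics/top0.png

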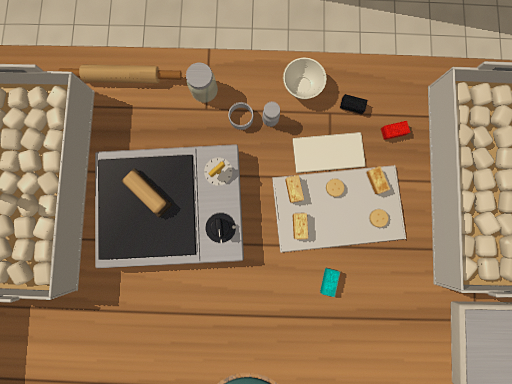

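```bash
cat > h.py <<'E'
from workcell import manip
import cv2,numpy as np
from scipy.spatial.transform import Rotation as R
def cam(n):
    c=manip.camera_info(n);K=np.array([[c['fx'],0,c['cx']],[0,c['fy'],c['cy']],[0,0,1]])
    return K,c['distortion'],c['eye'],R.from_euler('xyz',c['attitude'],degrees=True).as_matrix()
def pix2z(n,uv,z):
    K,D,e,A=cam(n); uv=np.array(uv,float).reshape(-1,1,2)
    p=cv2.undistortPoints(uv,K,D)[:,0]; r=np.c_[p,np.ones(len(p))]@A.T
    return e+r*((z-e[2])/r[:,2])[:,None]
def cloud(n,d):
    K,D,e,A=cam(n); v,u=np.mgrid[0:384,0:512]
    p=cv2.undistortPoints(np.stack([u,v],-1).reshape(-1,1,2).astype(float),K,D)[:,0]
    P=np.c_[p,np.ones(len(p))]*d.reshape(-1,1)
    return (P@A.T+e).reshape(384,512,3)
def w2pix(n,P):
    K,D,e,A=cam(n); return cv2.projectPoints(np.array(P,float).reshape(-1,1,3),cv2.Rodrigues(A.T)[0],-A.T@e,K,D)[0][:,0]
def snap(n,tag):
    p,d=manip.read_camera(n); cv2.imwrite(f"pics/{tag}.png",p); np.save(f"pics/{tag}.npy",d); return p,d
def crop(p,name,u0,v0,u1,v1,s):
    cv2.imwrite(f"pics/{name}.png",cv2.resize(p[v0:v1,u0:u1],None,fx=s,fy=s,interpolation=cv2.INTER_CUBIC))
E
python3 - <<'E'
from h import *
p=cv2.imread('pics/top0.png')
crop(p,'c1',90,140,250,270,5); crop(p,'c2',265,125,415,255,5)
P=cloud('top',np.load('pics/top0.npy'))
for u,v in[(145,240),(220,250),(205,155),(340,205),(330,150),(294,189),(301,226),(378,180),(335,187),(145,192),(260,300),(220,228),(217,170)]: print(u,v,P[v,u].round(1))
E
```

```text
145 240 [433.9 251.4  64.1]
220 250 [415.9  74.3  61. ]
205 155 [641.7 119.6  61.1]
340 205 [ 533.8 -221.6    5.5]
330 150 [ 674.8 -194.5   10.4]
294 189 [ 568.1 -100.3   34.2]
301 226 [ 477.6 -118.5   36.9]
378 180 [ 596.8 -309.8   33.8]
335 187 [ 577.7 -205.    21.3]
145 192 [543.7 246.4 102.5]
260 300 [291.1 -24.3  -3.3]
220 228 [467.4  72.  106.6]
217 170 [599.7  84.9  98.3]
```

View pics/c1.png

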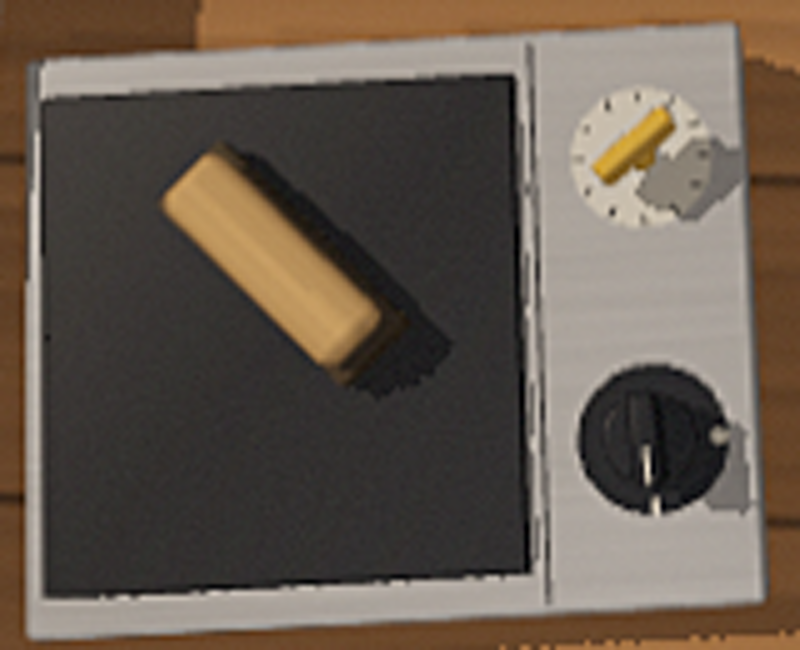

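View pics/c2.png

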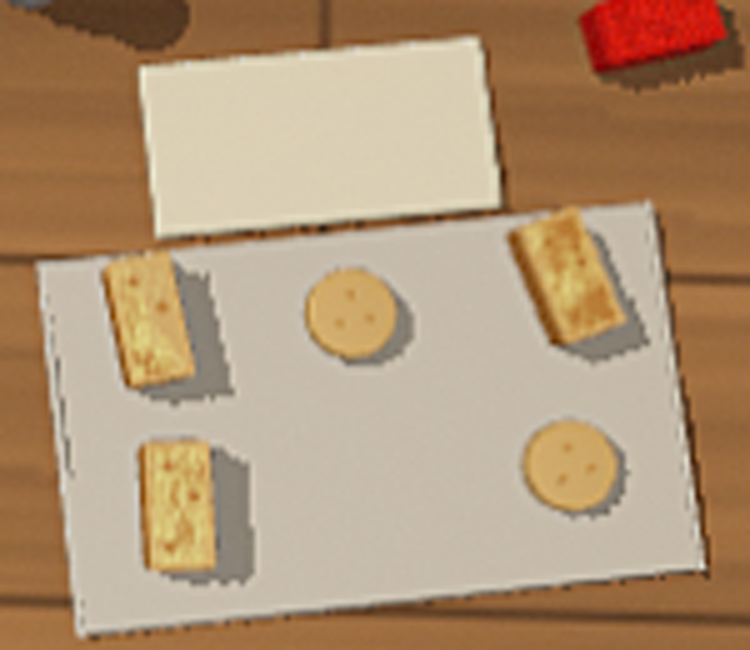

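```bash
cat > fit.py <<'E'
from h import *
def toP(cs,o,s,z,n='top'): return pix2z(n,np.array(cs)/s+np.array(o)-0.4,z)
def rect(name,cs,o,s,z,n='top'):
    P=toP(cs,o,s,z,n)[:,:2]; c=P.mean(0)
    e=[np.linalg.norm(P[i]-P[(i+1)%4]) for i in range(4)]
    i=0 if e[0]+e[2]>e[1]+e[3] else 1
    d=(P[i+1]-P[i])+(P[i+2]-P[(i+3)%4]); a=np.degrees(np.arctan2(d[1],d[0]))
    print(name,c.round(1),'longyaw',round(a%180,1),'edges',np.round(e,1)); return c,a
if __name__=='__main__':
    o=(90,140)
    rect('stone',[(42,99),(514,76),(529,572),(45,597)],o,5,66)
    rect('griddle',[(28,62),(738,24),(765,602),(28,640)],o,5,60)
    rect('brush',[(163,200),(215,152),(382,318),(335,372)],o,5,104)
    P=toP([(658,438),(633,395),(648,485),(603,172),(665,120)],o,5,85); print(P.round(1))
    P=toP([(658,438),(651,155)],o,5,72); print(P.round(1))
    print(toP([(603,172),(665,120),(640,400),(646,480)],o,5,106).round(1))
    o=(265,125)
    rect('tile',[(140,67),(481,38),(501,208),(157,237)],o,5,8)
    rect('tray',[(38,262),(652,202),(706,572),(80,635)],o,5,8)
    rect('rA',[(104,265),(168,252),(193,374),(130,388)],o,5,34)
    rect('rB',[(144,440),(208,438),(215,568),(150,571)],o,5,34)
    rect('rC',[(517,232),(578,208),(625,318),(567,342)],o,5,34)
    print(toP([(351,313),(571,465)],o,5,22).round(1))
E
python3 fit.py
```

```text
stone [513.7 253.7] longyaw 4.6 edges [228.7 235.7 227.3 237.1]
griddle [518.1 204.6] longyaw 94.7 edges [347.1 277.1 347.3 277.2]
brush [544.4 247.8] longyaw 47.7 edges [ 32.  109.7  31.9 113. ]
[[469.2  71.4  85. ]
 [488.6  83.7  85. ]
 [447.7  75.1  85. ]
 [591.9 101.9  85. ]
 [617.4  73.9  85. ]]
[[469.2  72.6  72. ]
 [602.7  81.1  72. ]]
[[588.7  99.2 106. ]
 [613.6  71.9 106. ]
 [485.9  78.2 106. ]
 [450.5  74.1 106. ]]
tile [ 670.  -191.6] longyaw 96.7 edges [179.2  90.2 178.7  89.6]
tray [ 526.6 -218. ] longyaw 97.2 edges [319.6 190.6 318.7 189.4]
rA [ 569.4 -101.1] longyaw 12.6 edges [32.6 61.9 32.  62.4]
rB [ 479.  -117.5] longyaw 3.7 edges [31.5 63.4 31.8 63.8]
rC [ 598.  -312.1] longyaw 23.4 edges [33.6 59.4 32.  59.8]
[[ 577.  -204.3   22. ]
 [ 503.8 -315.    22. ]]
```

```bash
cat >> h.py <<'E'
def bestyaw(p,yaw):
    c=[]
    for k in(-360,-180,0,180,360):
        y=yaw+k
        if abs(y)>200: continue
        q=manip.inverse_kinematics(p,[180,0,y])
        if q is not None: c.append((abs(q[6]),y,q))
    return min(c,key=lambda t:t[0])
def st(m=''):
    s=manip.read_state(); print(m,'t',round(s['clock'],1),'pos',s['tool_pos'].round(1),'ori',s['orientation'].round(1),'gap',round(s['finger_gap'],1),'F',s['force'].round(1),'T',s['torque'].round(2),'j7',s['joint_pos'][6].round(1)); return s
def go(x,y,z,yaw):
    a,yw,q=bestyaw([x,y,z],yaw); manip.move_ptp([x,y,z],[180,0,yw]); return yw
def pick(x,y,z,yaw,op,zs=None):
    zs=zs or z+100
    manip.grip(op); go(x,y,zs,yaw); h=manip.move_linear([x,y,z],rate=120,force_limit=15)
    if h: st('CONTACT')
    manip.grip(5); st('gripped')
    manip.move_linear([x,y,zs],rate=120); return st('lifted')['finger_gap']
def place(x,y,z,yaw,op,zs=None):
    zs=zs or z+100
    go(x,y,zs,yaw); st('above'); h=manip.move_linear([x,y,z],rate=80,force_limit=8); st('down hit' if h else 'down')
    manip.grip(op); manip.move_linear([x,y,zs],rate=150); st('released')
E
python3 - <<'E'
from h import *
for n,p,y in[('brush',[544.4,247.8,82],47.7),('tile',[670,-191.6,26],96.7),('key',[602,85,82],-47.6),('knob',[468.5,73.7,80],4.6),('kn2',[468.5,73.7,72],94.6)]:
    for k in(-180,0,180):
        q=manip.inverse_kinematics(p,[180,0,y+k]); print(n,y+k,None if q is None else q.round(0))
print(w2pix('top',[[715,25,0]]), pix2z('top',[(241,122),(271,120)],0))
g=pick(544.4,247.8,82,47.7,70,200)
p,d=snap('scene','s1')
E
```

```text
brush -132.3 [ 15.  53. -64. 102.  54.  62.  69.]
brush 47.7 [  4.  41. -43. 103.  36.  51. -99.]
brush 227.7 [ 15.  53. -64. 102.  54.  62.  69.]
tile -83.3 [   5.   45.   13.   92.  -13.   45. -150.]
tile 96.7 [ 29.  47. -23.  90.  23.  48.   3.]
tile 276.7 [   5.   45.   13.   92.  -13.   45. -150.]
key -227.6 [ 19.  41. -42. 102.  35.  51.   4.]
key -47.6 [  -4.   34.   -9.  103.    7.   43. -155.]
key 132.4 [ 19.  41. -42. 102.  35.  51.   4.]
knob -175.4 [ 26.  33. -48. 120.  37.  43.  49.]
knob 4.6 [  12.   27.  -30.  121.   22.   37. -118.]
knob 184.6 [ 26.  33. -48. 120.  37.  43.  49.]
kn2 -85.4 [ 42.  56. -76. 119.  64.  63. 118.]
kn2 94.6 [ 20.  31. -39. 120.  31.  39. -36.]
kn2 274.6 [ 42.  56. -76. 119.  64.  63. 118.]
[[245.53634398 133.37908981]] [[745.3718738   37.8988864    0.        ]
 [753.14628479 -40.88378675   0.        ]]
gripped t 5.2 pos [544.1 249.   83.3] ori [ 1.800e+02  1.000e-01 -1.323e+02] gap 34.7 F [-2.5  1.1  6. ] T [0.18 0.54 0.  ] j7 66.5
lifted t 6.3 pos [544.1 247.4 199.1] ori [ 1.800e+02 -1.000e-01 -1.323e+02] gap 34.6 F [ 0.3 -0.8 -1.7] T [0.02 0.03 0.01] j7 71.4
```

View pics/s1.png

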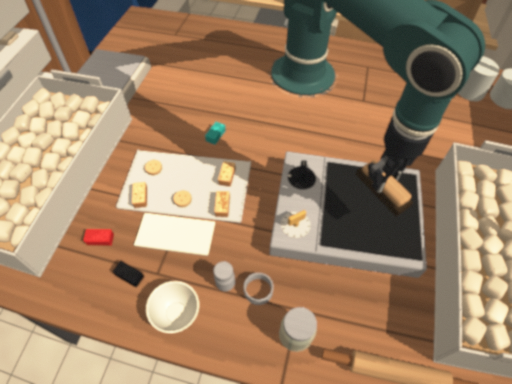

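The picture shows the brush at about (398,192), held in the gripper above the stone. I'll place it next.

Run:
```python
from h import *
place(670,-191.6,25,96.7,60,150)
g=pick(569.4,-101.1,10,12.6,60,150)
p,d=snap('scene','s2')
if 30<g<38:
    # stone frame
    def S(x,y,a=np.radians(4.65)): return 513.7+x*np.cos(a)-y*np.sin(a),253+x*np.sin(a)+y*np.cos(a)
    x,y=S(-30,58); place(x,y,69,4.65,52,160)
p,d=snap('scene','s3')
```

```text
above t 8.0 pos [ 670.2 -189.6  150. ] ori [ 1.80e+02 -1.00e-01  9.69e+01] gap 34.7 F [-0.1  0.3 -0.6] T [-0.03 -0.01  0.02] j7 -4.9
down t 9.7 pos [ 670.4 -191.7   25.4] ori [179.9   0.   96.7] gap 34.6 F [-0.8  0.6 -0.9] T [ 0.   -0.01  0.03] j7 -8.9
released t 11.1 pos [ 669.2 -191.7  148.8] ori [-179.9   -0.    96.7] gap 60.1 F [ 0.  -0.4 -0.4] T [ 0.03  0.   -0.03] j7 -5.0
gripped t 14.2 pos [ 570.  -101.2   10.8] ori [-1.800e+02  1.000e-01 -1.674e+02] gap 32.8 F [-0.3  0.1  5.1] T [-0.07  0.1   0.04] j7 63.6
lifted t 15.5 pos [ 568.9 -101.2  149.2] ori [ 1.800e+02 -1.000e-01 -1.674e+02] gap 33.1 F [0.4 0.3 0.9] T [-0.   -0.05  0.01] j7 70.6
above t 17.1 pos [480.1 307.  159.6] ori [-179.9   -0.  -175.5] gap 32.8 F [ 0.2 -0.5 -0.3] T [-0.    0.01  0.02] j7 22.8
down hit t 18.2 pos [478.7 308.2  68.9] ori [-1.800e+02 -1.000e-01 -1.753e+02] gap 32.8 F [-0.1 -0.1  6.1] T [-0.11 -0.06  0.02] j7 17.9
released t 19.3 pos [478.9 307.7 159.3] ori [-179.8   -0.2 -175.4] gap 52.0 F [ 0.8 -0.1 -0.2] T [ 0.01  0.05 -0.  ] j7 22.9
```

View pics/s3.png

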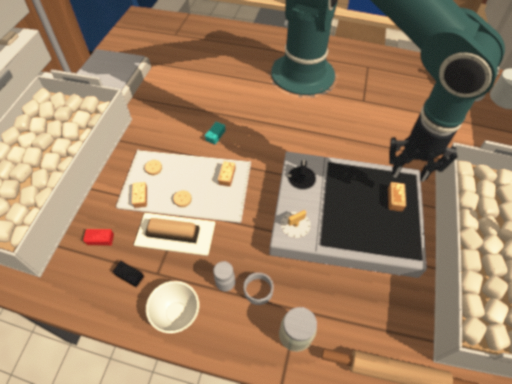

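The brush is lying on the tile at (172,229), and the first rusk is on the stone at (398,196). Next are the other two rusks.

Run:
```python
from h import *
def S(x,y,a=np.radians(4.65)): return 513.7+x*np.cos(a)-y*np.sin(a),253+x*np.sin(a)+y*np.cos(a)
for (px,py,yw),(sx,sy) in[((479,-117.5,3.7),(30,0)),((598,-312.1,23.4),(-30,-58))]:
    g=pick(px,py,10,yw,60,150)
    if not 28<g<38: print('lost');break
    x,y=S(sx,sy); place(x,y,69,4.65,52,160)
go(480,-150,300,0)
snap('scene','s4');snap('top','t4')
```

```text
gripped t 22.9 pos [ 479.5 -117.7   10.7] ori [-1.800e+02  1.000e-01 -1.763e+02] gap 32.7 F [-0.7 -1.2  5.8] T [-0.05  0.17  0.03] j7 53.4
lifted t 24.2 pos [ 478.5 -117.5  149.3] ori [ 1.800e+02 -1.000e-01 -1.763e+02] gap 32.9 F [-0.   0.2 -1. ] T [ 0.01 -0.01  0.04] j7 64.0
above t 25.6 pos [544.2 253.8 159.5] ori [-179.9   -0.  -175.5] gap 32.9 F [-0.6 -0.2  0.3] T [ 0.03  0.02 -0.01] j7 31.7
down t 26.9 pos [543.9 255.6  69.4] ori [ 180.     0.  -175.4] gap 33.0 F [ 0.8  0.5 -1.1] T [-0.01  0.03 -0.01] j7 27.4
released t 27.9 pos [543.4 254.8 159.3] ori [-179.9   -0.  -175.4] gap 52.1 F [ 0.3 -0.3 -0.3] T [-0.02 -0.02 -0.03] j7 31.7
gripped t 31.9 pos [ 598.7 -312.4   11. ] ori [ 1.799e+02 -1.000e-01  2.340e+01] gap 33.0 F [-0.  -0.6  4. ] T [-0.01  0.1   0.01] j7 -61.2
lifted t 33.2 pos [ 597.4 -311.9  148.9] ori [-1.799e+02  1.000e-01  2.340e+01] gap 33.1 F [ 0.7 -0.2 -0.8] T [-0.01 -0.    0.02] j7 -57.4
above t 35.1 pos [489.1 191.9 159.8] ori [-180.    -0.  -175.5] gap 32.9 F [ 1.3 -1.   0.2] T [-0.04 -0.06 -0.01] j7 33.8
down hit t 36.2 pos [488.1 192.7  69. ] ori [-1.800e+02 -1.000e-01 -1.753e+02] gap 33.1 F [-1.4 -0.6  4.4] T [-0.09  0.08  0.07] j7 27.9
released t 37.3 pos [488.1 192.2 159.2] ori [-179.9   -0.3 -175.4] gap 52.0 F [-0.8  0.6  0. ] T [-0.03  0.01  0.02] j7 34.0
```

View pics/s4.png

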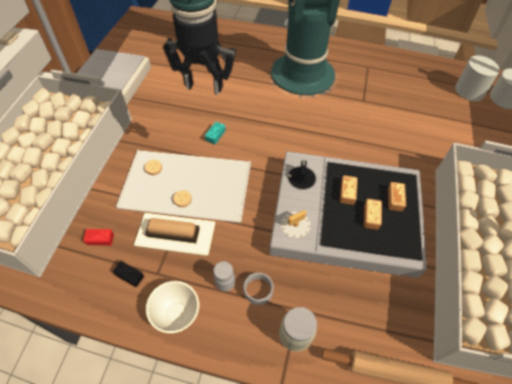

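View pics/t4.png

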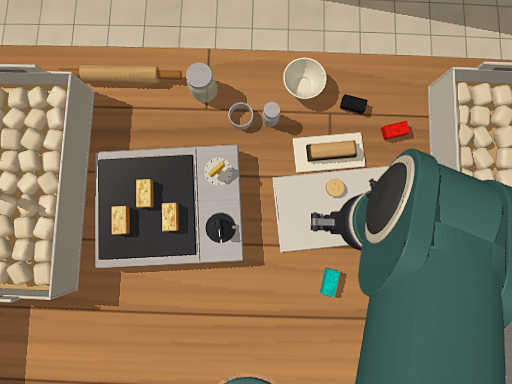

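Three rusks are lying on the stone, at (349,190), (373,213) and (397,196) in the scene view. The brush is on the tile and both shortbreads are on the tray. I'll measure the key and knob more closely.

Run:
```python
from h import *
print('brush',pix2z('top',[(331.5,150.5)],46))
p=cv2.imread('pics/s4.png');crop(p,'c3',270,145,340,250,7)
p=cv2.imread('pics/t4.png');crop(p,'c4',195,150,245,250,6)
```

```text
brush [[ 665.35826934 -190.4110704    46.        ]]
```

View pics/c3.png

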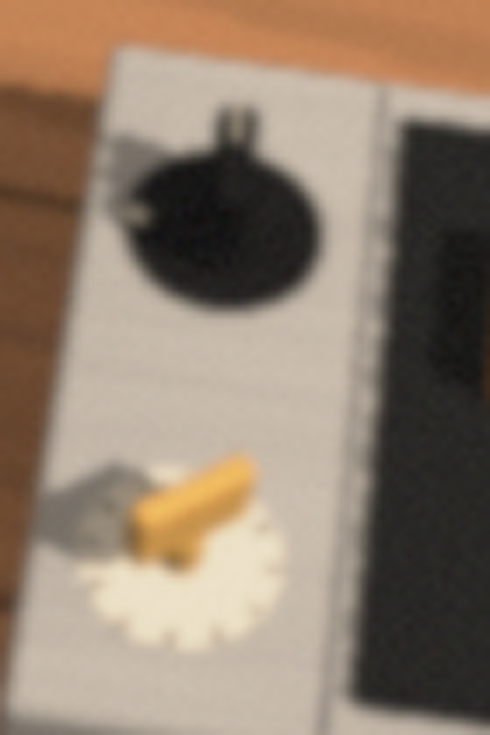

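View pics/c4.png

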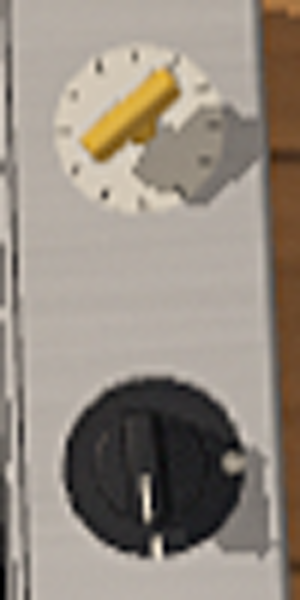

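Run:
```python
from fit import *
for n,c,o,s in[('scene',[(138,518),(251,468)],(270,145),7),('top',[(90,150),(172,79)],(195,150),6)]:
    P=toP(c,o,s,106,n); d=P[0]-P[1]; print(n,P.mean(0).round(1),np.linalg.norm(d).round(1),np.degrees(np.arctan2(d[1],d[0])))
for n,c,o,s in[('scene',[(215,110),(258,112)],(270,145),7),('top',[(140,415),(148,518)],(195,150),6)]:
    print(toP(c,o,s,106,n).round(1))
P=toP([(225,230)],(270,145),7,74,'scene');print('flange',P)
```

```text
scene [604.   87.3 106. ] 40.9 -49.06251636396091
top [601.4  85.5 106. ] 41.2 133.20355713933125
[[452.   64.6 106. ]
 [449.   79.2 106. ]]
[[487.8  77.5 106. ]
 [449.8  73.1 106. ]]
flange [[477.83541814  76.35783468  74.        ]]
```

Run:
```python
from h import *
x,y=468.5,74.5
manip.grip(50)
manip.move_ptp([x,y,180],[180,0,4.65]); st('above')
q=manip.inverse_kinematics([x,y,80],[180,0,4.65]);print(q.round(0))
manip.move_linear([x,y,180],rotation=[180,0,24.65]); st('rot20')
manip.move_linear([x,y,180],rotation=[180,0,4.65]); st('rot-20')
h=manip.move_linear([x,y,81],rate=80,force_limit=10); print(h)
manip.grip(5); st('gripped')
snap('scene','s5')
```

```text
above t 40.2 pos [469.5  73.2 180.7] ori [ 1.8e+02 -1.0e-01  4.5e+00] gap 49.8 F [ 0.1 -0.7 -0.6] T [-0.01 -0.    0.05] j7 -89.6
[-33.  25.  24. 124. -17.  35. -83.]
rot20 t 40.7 pos [469.2  73.3 180.6] ori [ 1.80e+02 -1.00e-01  2.44e+01] gap 50.1 F [ 1.  -0.4  0. ] T [-0.   -0.07  0.03] j7 -71.0
rot-20 t 41.2 pos [468.6  74.4 180.1] ori [180.   -0.    4.7] gap 50.0 F [-0.2 -0.7  0.1] T [-0.05 -0.04 -0.02] j7 -89.6
False
gripped t 43.0 pos [469.2  76.3  81.7] ori [-1.799e+02 -1.000e-01  4.700e+00] gap 12.9 F [-1.4  5.4  5. ] T [ 1.01  0.16 -0.03] j7 -83.0
```

View pics/s5.png

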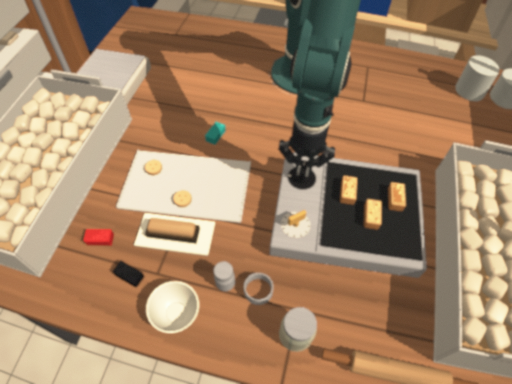

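The bar is gripped with a gap of 12.9. It sits about 2 mm further in +y than I estimated, so I'll recentre and then push.

Run:
```python
from h import *
x,y=468.8,77
manip.move_linear([x,y,81],rate=20); st('recentred')
h=manip.move_linear([x,y,69],rate=15,force_limit=25); s=st(f'pushed {h}')
```

```text
recentred t 43.4 pos [469.2  76.5  81.5] ori [180.   -0.    4.6] gap 13.1 F [-0.9 -1.   5.7] T [-0.26  0.17  0.02] j7 -83.3
pushed True t 44.0 pos [469.3  76.5  74.7] ori [-180.     0.     4.6] gap 12.8 F [-2.8 -0.7  9.9] T [-0.28  0.6   0.05] j7 -82.7
```

Run:
```python
from h import *
x,y=468.8,77
manip.move_linear([x,y,72.5],rate=10); s=st('pushed2')
```

```text
pushed2 t 44.2 pos [469.3  76.5  74.5] ori [-179.9   -0.     4.6] gap 12.8 F [-6.3 -1.8 24.4] T [-0.51  1.47  0.07] j7 -82.7
```

The knob has bottomed at 24 N, so now I turn it while holding it in.

Run:
```python
from h import *
x,y=468.8,76.7
for a in range(10,91,10):
    manip.move_linear([x,y,72.5],rotation=[180,0,4.65+a]); s=st(a)
    if abs(s['torque'][2])>0.8 or s['tool_pos'][2]>76: print('stop');break
snap('scene','s6')
```

```text
10 t 44.6 pos [469.3  76.8  74.6] ori [-1.799e+02 -1.000e-01  1.470e+01] gap 13.2 F [-6.2  1.1 23.3] T [-0.21  1.34  0.06] j7 -74.6
20 t 44.9 pos [469.3  77.1  74.6] ori [-1.799e+02 -1.000e-01  2.470e+01] gap 13.3 F [-7.   0.8 23.8] T [-0.    1.39 -0.01] j7 -66.5
30 t 45.2 pos [469.2  77.3  74.6] ori [-1.799e+02 -1.000e-01  3.470e+01] gap 12.7 F [-4.7  1.3 23.2] T [0.19 1.38 0.04] j7 -58.3
40 t 45.5 pos [469.1  77.6  74.6] ori [-1.799e+02 -1.000e-01  4.470e+01] gap 12.5 F [-7.4  1.2 23. ] T [ 0.27  1.5  -0.  ] j7 -50.2
50 t 45.9 pos [468.9  77.7  74.6] ori [-1.799e+02 -1.000e-01  5.470e+01] gap 12.8 F [-7.2  3.  23.6] T [0.48 1.57 0.07] j7 -42.0
60 t 46.2 pos [468.7  77.9  74.5] ori [-1.799e+02 -1.000e-01  6.470e+01] gap 12.4 F [-8.   3.1 24.3] T [0.6  1.73 0.02] j7 -33.8
70 t 46.5 pos [468.4  78.   74.5] ori [-1.799e+02 -1.000e-01  7.470e+01] gap 12.7 F [-7.6  2.9 24.7] T [0.72 1.85 0.02] j7 -25.6
80 t 46.8 pos [468.2  78.1  74.5] ori [-1.799e+02 -1.000e-01  8.470e+01] gap 13.0 F [-7.5  3.4 25.7] T [ 0.8   1.96 -0.01] j7 -17.3
90 t 47.2 pos [467.9  78.2  74.5] ori [-1.799e+02 -1.000e-01  9.470e+01] gap 12.8 F [-9.9  3.4 26.1] T [ 0.8   2.18 -0.  ] j7 -9.1
```

View pics/s6.png

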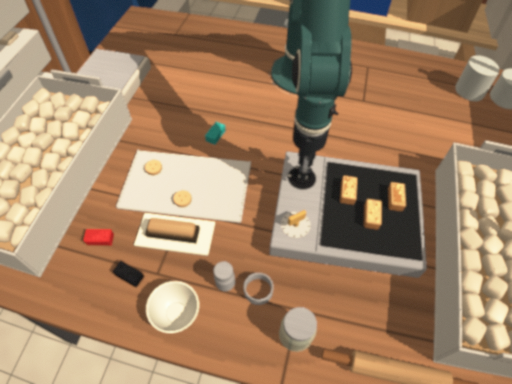

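Run:
```python
from h import *
x,y=468.5,77.2
manip.move_linear([x,y,81.5],rate=20); st('up')
manip.grip(45); st('open'); manip.move_linear([x,y,180],rate=100)
manip.move_ptp([480,-150,300],[180,0,0]); st()
snap('scene','s7');p,d=snap('top','t7')
crop(p,'c7',90,140,250,270,5)
```

```text
up t 47.8 pos [467.8  78.2  81.6] ori [-179.9   -0.    94.7] gap 13.2 F [-4.1  4.9  4.9] T [ 1.02  0.74 -0.01] j7 -9.1
open t 48.2 pos [468.7  76.8  81.4] ori [180.    0.   94.6] gap 45.4 F [-0.6  0.2  0.7] T [-0.01  0.02  0.01] j7 -9.1
 t 50.4 pos [ 479.9 -148.8  299.1] ori [-1.8e+02  1.0e-01  2.0e-01] gap 45.0 F [0.  0.5 0.8] T [-0.01 -0.03 -0.06] j7 -73.0
```

View pics/c7.png

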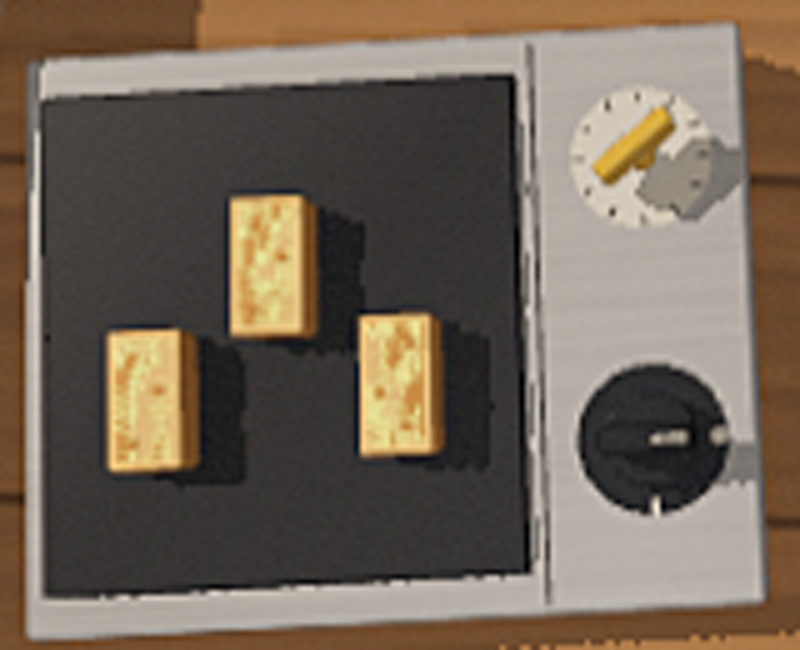

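View pics/s7.png

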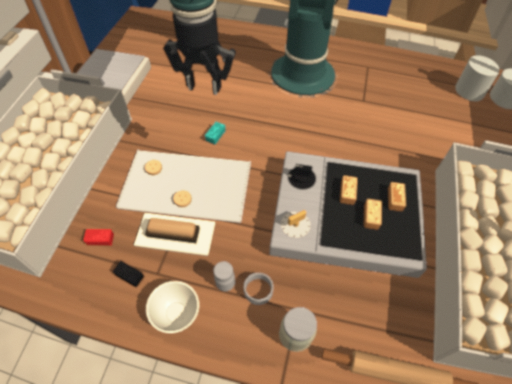

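The knob pointer is on the flame mark and the knob is out. Next is the key, wound in two strokes.

Run:
```python
from h import *
x,y=602.8,87.5
manip.grip(50)
manip.move_ptp([x,y,180],[180,0,132]); st('above')
h=manip.move_linear([x,y,82],rate=80,force_limit=10); print(h)
manip.grip(2); s=st('gripped')
# recentre on the compliance
a=132.
for i in range(14):
    a-=10
    try: manip.move_linear([x,y,82],rotation=[180,0,a])
    except manip.Unreachable: print('unreach',a); a+=10; break
    s=st(a)
    if abs(s['torque'][2])>0.5: print('stop');break
snap('scene','s8')
```

```text
above t 52.3 pos [602.9  86.7 180.2] ori [-180.     0.   131.9] gap 50.0 F [-0.4 -0.1  0.5] T [-0.03 -0.02  0.06] j7 28.9
False
gripped t 54.1 pos [602.7  87.2  82.5] ori [-180.    0.  132.] gap 8.6 F [-1.6 -1.   5. ] T [-0.2   0.48  0.04] j7 28.4
122.0 t 54.4 pos [602.6  87.2  82.5] ori [-180.    0.  122.] gap 8.8 F [-2.8 -1.5  4.6] T [-0.33  0.56 -0.07] j7 20.1
112.0 t 54.8 pos [602.5  87.1  82.5] ori [-179.9    0.   112. ] gap 8.8 F [-3.6 -1.3  4.9] T [-0.38  0.69 -0.06] j7 11.8
102.0 t 55.1 pos [602.3  87.1  82.4] ori [-179.9    0.   102. ] gap 8.7 F [-3.2 -1.8  6. ] T [-0.36  0.77 -0.05] j7 3.4
92.0 t 55.4 pos [602.2  87.1  82.5] ori [-179.9    0.    92. ] gap 9.6 F [-4.6 -1.8  6. ] T [-0.35  0.82 -0.02] j7 -4.9
82.0 t 55.7 pos [602.1  87.   82.4] ori [-1.799e+02  1.000e-01  8.200e+01] gap 8.8 F [-4.4 -2.3  7.6] T [-0.41  0.91 -0.05] j7 -13.1
72.0 t 56.1 pos [601.9  87.1  82.4] ori [-1.799e+02  1.000e-01  7.200e+01] gap 8.9 F [-4.6 -1.7  7.5] T [-0.43  0.98 -0.01] j7 -21.4
62.0 t 56.4 pos [601.9  87.1  82.4] ori [-1.799e+02  1.000e-01  6.200e+01] gap 9.0 F [-5.4 -0.5  8.5] T [-0
[... 207 characters left out ...]
+02  1.000e-01  4.200e+01] gap 9.0 F [-5.9 -1.5  7.8] T [-0.31  1.1  -0.04] j7 -46.2
32.0 t 57.4 pos [601.6  87.4  82.5] ori [-1.799e+02  1.000e-01  3.200e+01] gap 8.6 F [-5.2 -0.4  8.6] T [-0.32  1.29 -0.11] j7 -54.4
22.0 t 57.7 pos [601.5  87.5  82.4] ori [-179.9    0.2   22. ] gap 9.1 F [-6.1 -0.5  9.4] T [-0.2   1.29 -0.03] j7 -62.6
12.0 t 58.0 pos [601.5  87.6  82.4] ori [-180.     0.2   12. ] gap 8.7 F [-6.3 -1.   9.4] T [-0.19  1.37 -0.06] j7 -70.8
2.0 t 58.3 pos [601.4  87.7  82.4] ori [-180.     0.2    2. ] gap 9.1 F [-6.6 -0.2  9.3] T [-0.1   1.33 -0.02] j7 -79.1
-8.0 t 58.7 pos [601.4  87.8  82.4] ori [-180.     0.2   -8. ] gap 9.0 F [-6.1  0.1 10. ] T [-0.1   1.37 -0.01] j7 -87.3
```

View pics/s8.png

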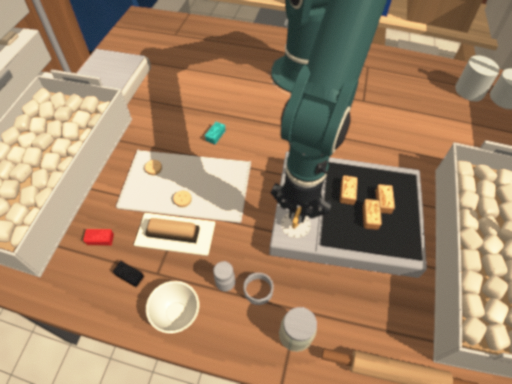

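The wing followed the gripper for 140° in the first stroke. One rusk was also knocked a little, from (397,196) to (385,198), and it is still on the stone. Now I'll regrasp.

Run:
```python
from h import *
x,y=601.9,87.7
manip.grip(50); manip.move_linear([x,y,150],rate=120)
manip.move_ptp([x,y,150],[180,0,172]); st('above')
h=manip.move_linear([x,y,82],rate=80,force_limit=10); print(h)
manip.grip(2); s=st('gripped')
a=172.
while a>10:
    a-=(10 if a>45 else 4)
    manip.move_linear([x,y,82],rotation=[180,0,a])
    s=st(a)
    if abs(s['torque'][2])>0.4: print('stop');break
snap('scene','s9')
```

```text
above t 62.2 pos [601.8  87.7 149.8] ori [-180.   -0.  172.] gap 49.8 F [-0.6 -0.4 -0. ] T [-0.03 -0.    0.01] j7 66.7
False
gripped t 63.7 pos [602.2  87.8  82.6] ori [180.   0. 172.] gap 8.4 F [-0.1 -0.3  4.5] T [-0.02  0.21  0.06] j7 66.0
162.0 t 64.0 pos [602.2  87.7  82.6] ori [-180.     0.   162.2] gap 8.9 F [-0.9  0.2  4.8] T [-0.04  0.26 -0.02] j7 57.8
152.0 t 64.3 pos [602.2  87.8  82.6] ori [180.    0.  152.2] gap 8.5 F [-2.  -0.3  6. ] T [-0.04  0.27 -0.06] j7 49.4
142.0 t 64.7 pos [602.2  87.7  82.6] ori [180.    0.  142.2] gap 8.9 F [-0.6 -0.2  5.4] T [-0.05  0.27 -0.02] j7 41.1
132.0 t 65.0 pos [602.1  87.7  82.5] ori [180.    0.  132.2] gap 8.8 F [-2.  -1.   6.5] T [-0.14  0.33 -0.02] j7 32.8
122.0 t 65.3 pos [602.2  87.7  82.6] ori [180.    0.  122.2] gap 8.9 F [-1.4 -0.8  6.1] T [-0.11  0.33 -0.03] j7 24.5
112.0 t 65.6 pos [602.1  87.7  82.6] ori [180.    0.  112.2] gap 8.6 F [-1.5  0.1  5.3] T [-0.08  0.29  0.01] j7 16.2
102.0 t 66.0 pos [602.1  87.7  82.6] ori [180.    0.  102.2] gap 9.0 F [-1.6 -0.3  6.7] T [-0.11  0.37 -0.07] j7 7.9
92.0 t 66.3 pos [602.1  87.7  82.6] ori [180.    0.   92.2] gap 8.6 F [-1.6 -0.2  7.3] T [-0.16  0.34 -0.05] j7 -0.3
82.0 t 66.6 pos [602.1  87.7  82.6] ori [180.    0.   82.2] gap 8.9 F [-3.   0.1  6.8] T [-0.09  0.34 -0.  ] j7 -8.6
72.0 t 66.9 pos [602.1  87.8  82.7] ori [1.799e+02 1.000e-01 7.270e+01] gap 9.0 F [-1.2 -2.   6.6] T [-0.29  0.39  2.02] j7 -16.6
stop
```

View pics/s9.png

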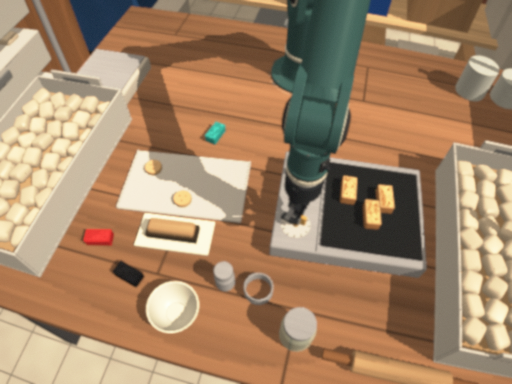

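There was a hard stop at about 2 N m after roughly 235°, which fits a key that was already about 0.9 rad wound at the start. I'll release and check the angle.

Run:
```python
from h import *
x,y=601.9,87.7
manip.grip(50); st(); manip.move_linear([x,y,180],rate=100)
manip.move_ptp([480,-150,300],[180,0,0]); st()
p,d=snap('scene','s10');crop(p,'c11',270,145,340,250,7);p,d=snap('top','t10')
crop(p,'c10',90,140,250,270,5)
```

```text
t 67.5 pos [601.8  87.5  81.8] ori [-180.    0.   72.] gap 50.1 F [-0.3  0.3 -0.1] T [-0.06 -0.    0.05] j7 -17.0
 t 69.7 pos [ 480.5 -148.8  299.5] ori [-180.     0.     0.2] gap 49.9 F [ 0.3  0.1 -1. ] T [ 0.01 -0.03  0.02] j7 -68.4
```

View pics/c10.png

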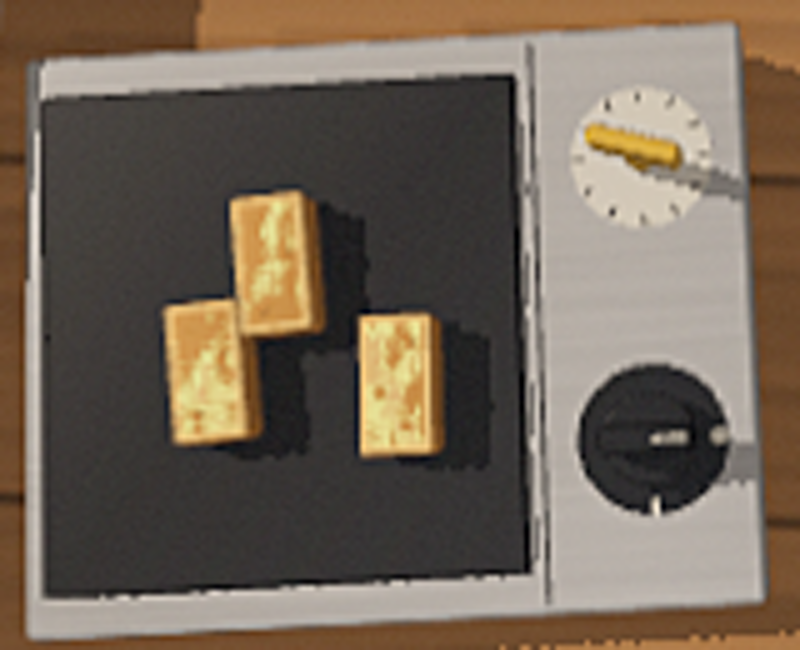

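View pics/s10.png

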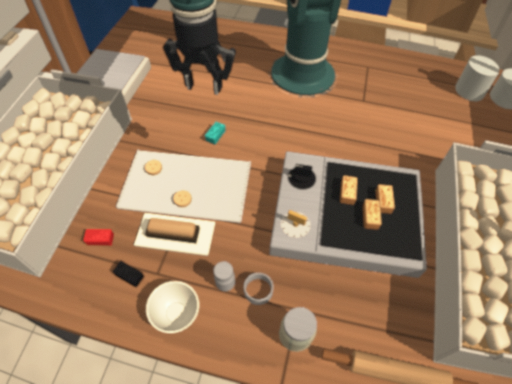

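View pics/c11.png

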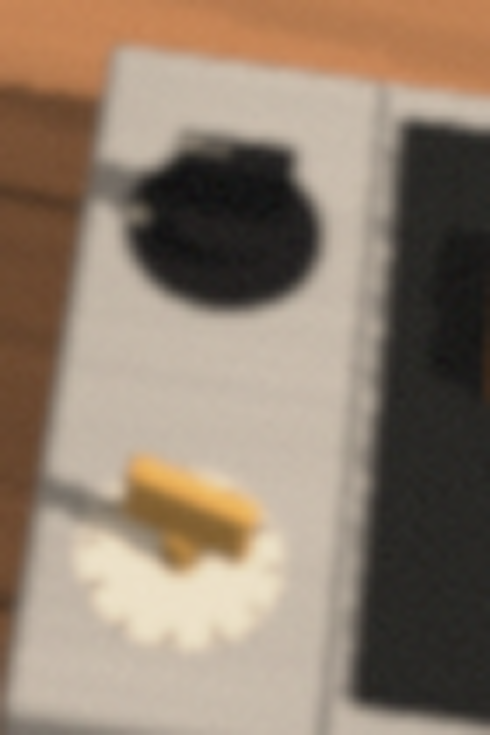

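Run:
```python
from fit import *
o=(90,140)
P=toP([(592,135),(680,154)],o,5,106); d=P[0]-P[1]; print('key',np.degrees(np.arctan2(d[1],d[0])),P.mean(0))
C=cloud('top',np.load('pics/t10.npy'))
for u,v in[(132,214),(144,192),(169,216)]: print(C[v-4:v+5,u-3:u+4,2].round(0).min(),C[v-4:v+5,u-3:u+4,2].max().round(0))
rect('r1',[(163,308),(237,298),(250,438),(174,446)],o,5,92)
rect('r2',[(229,200),(302,191),(315,330),(240,336)],o,5,92)
rect('r3',[(357,316),(430,312),(437,455),(361,458)],o,5,92)
x,y=602,87.7
print(manip.inverse_kinematics([x,y,82],[180,0,-103]))
manip.move_ptp([x,y,180],[180,0,77]); manip.move_linear([x,y,82],rate=80,force_limit=10); manip.grip(2); st('grip')
for a in(74,71,69,67):
    manip.move_linear([x,y,82],rotation=[180,0,a]); s=st(a)
    if abs(s['torque'][2])>0.35: break
manip.move_linear([x,y,82],rotation=[180,0,77]) if s['torque'][2]>0.35 else None
manip.grip(50); manip.move_linear([x,y,180],rate=100); manip.move_ptp([480,-150,300],[180,0,0]); st()
p,d=snap('scene','s12');p,d=snap('top','t12')
crop(p,'c12',90,140,250,270,5)
```

```text
key 79.33999657716096 [601.85082139  84.72085044 106.        ]
89.0 890.0
88.0 95.0
89.0 890.0
r1 [493.  279.3] longyaw 8.8 edges [34.5 64.6 35.  63.6]
r2 [543.7 252.3] longyaw 8.6 edges [34.1 65.  34.6 63.5]
r3 [489.8 191.4] longyaw 5.4 edges [33.6 65.4 34.7 64.9]
[ -58.79745024   62.14300407   76.42380561  106.80274812  -65.73973133
   70.50335505 -152.60592937]
grip t 72.8 pos [602.1  87.8  82.4] ori [180.    0.   77.1] gap 9.1 F [-2.4  0.   3.3] T [-0.04  0.25  0.56] j7 -9.7
74 t 73.0 pos [602.1  87.8  82.5] ori [180.    0.   74.3] gap 8.8 F [-1.9 -1.6  5.8] T [-0.16  0.35  1.48] j7 -12.1
 t 76.0 pos [ 480.4 -148.8  299.6] ori [-180.     0.     0.2] gap 50.2 F [ 0.1  0.5 -0.1] T [ 0.08  0.01 -0.  ] j7 -67.0
```

View pics/c12.png

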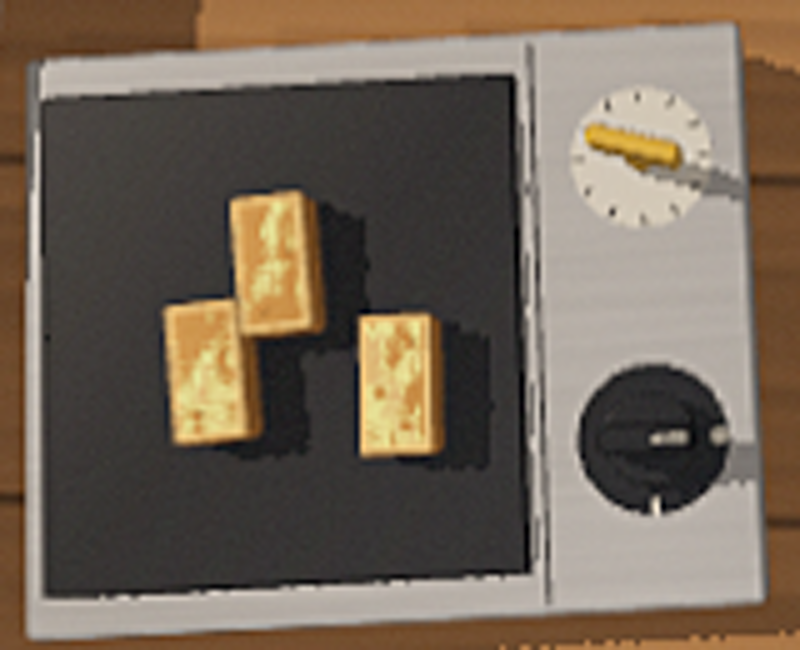

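View pics/s12.png

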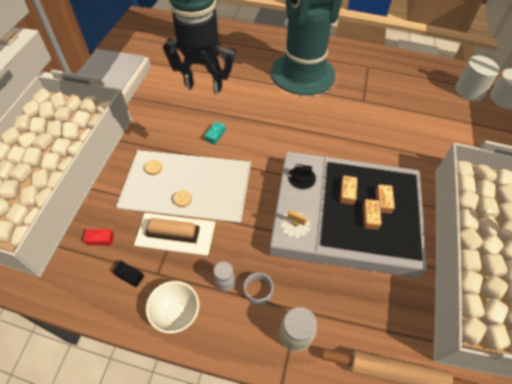

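The wing stays at about 79° and meets the stop at once. All three rusks lie flat inside the limits, and the knob, brush and shortbreads are in place. I'm handing in.

Run:
```python
from h import *
manip.hand_in(); st()
```

```text
the job is handed in; nothing more can be done
the job is handed in; nothing more can be done
```

I carried out every step and handed the job in at about 76 s; no verdict was reported.

- **Brush:** it lies on its tile, about 5 mm from the centre.
- **Rusks:** all three that were there lie flat on the stone, well inside its edges. One was knocked about 3 cm during the key winding; it stayed flat and now touches its neighbour, so I left it. Both shortbreads are still on the tray.
- **Knob:** I pushed it in until it bottomed at about 24 N and turned it 90° anticlockwise. It sprang out with the pointer on the flame mark.
- **Timer key:** I wound it clockwise in two strokes to a hard stop, and a second try met the stop at once.
    - **Disagreement:** I turned it only about 235°, less than the full 286°.
    - **Why I think it is fully wound:** that fits a key already about 0.9 rad wound at the start. The wing now stands at about 79°, and I expected about 78° at the end stop.
- **Other objects:** the cutter, shaker and other things on the table look unmoved in the last pictures.

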